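# Refit the filter cover on the sloped analyser

### The job

Refit the loose filter cover on the sloping deck of the bench analyser: hold it tilted a little steeper than the deck and hook its lip under the ledge at the deck's low end, then swing its high end down, keeping hold of it or pressing on it with the fingers, past the spring roller catch until the cover lies fully home and flush in the recess. Then let go and come clear, and do not push the other things on the bench about.

Things in the scene. Friction and masses are not known exactly. Their poses are not given: they have to be found in the camera images.
- deck: Seat in the sloping deck of the fixed cream analyser (casing 240 x 174 mm, 66 high at the low end, 147 at the high end). Origin: middle of the seat, 95 mm above the bench, where the underside centre of the seated cover belongs; x runs up the 22 degree slope, y across, z square out of the deck. The seated cover's axes are parallel to these. Nothing here moves except the roller.
- recess (a point): Middle of the recess mouth, 12 mm out from the seat, deck axes. The recess is open from 71.5 mm down-slope to 72.5 up-slope of the seat's middle and 57 mm each way across; rims 12 mm above the seat; deck 220 x 170. A well 100 x 90 with a pleated filter lies inside the seat. Seated cover: play about 2 mm each way along x and y.
- ledge (a point): Middle of the lower edge of the fixed ledge at the low end of the recess (deck x -71.5, z 8 mm); deck axes. The ledge is 5 mm thick, spans the full width, and its edge faces up-slope; below it a pocket 8 mm high, floored by the seat, runs 15.5 mm further down-slope to a wall.
- roller (a point): Rest centre of the spring roller catch at the high end (deck x 74.5, z 19.6 mm); deck axes. Steel, radius 10, 44 long across; black housing behind it, top 32 mm above the seat. It overhangs the cover's end and yields only up-slope (3.5 N, plus 0.7 N per mm, 10 mm travel): press the cover, kept down-slope, past it with about 3 to 15 N; it then snaps over the top edge and keeps it down.
- cover_grip (a point): Centre of the grip fin of the loose grey cover, 28 mm above its underside, over its middle. Axes: z out of the cover's top, x from its lip end to its plain end, y across. Plate 140 (x) x 110 x 12 mm; fin 14 thick (x), 70 long (y), from 12 to 44 mm above the underside, to be pinched along x. About 0.28 kg. Starts flat on the bench, fin up.
- cover_lip (a point): Middle of the free end of the cover's lip, 84 mm from the fin's mid-plane towards -x, 2.5 mm above the underside; cover's axes. The lip is 14 mm long (from the plate's end at x -70), 90 wide, 5 thick, its underside level with the plate's.
- dish: Bystander: clear petri dish, 94 mm across, 15 high; origin under its centre.
- beaker: Bystander: foil-topped glass beaker, 78 mm across, 100 high; origin under its centre.
- spatula: Bystander: spatula lying on the bench, 160 mm long along its x; origin under its middle.
- tipbox_a: Bystander: tip box, clear with dull pink lid, 120 (x) x 82 x 67 mm; origin under its centre.
- tipbox_b: Bystander: tip box, clear with dull green lid, 120 (x) x 82 x 67 mm; origin under its centre.
- bottle: Bystander: glass bottle with orange cap, 68 mm across, 150 high; origin under its centre.
- spare_lid: Bystander: flat clear plate lid, 125 (x) x 85 x 6 mm, without lip or fin; origin under its centre.

How it is judged:
On the way, in this order (a step that is already met when the one before it is completed fails the run):
1. the lip is under the ledge (at least 4 mm) while the cover is tilted more than 3.5 degrees against the deck (x of cover_lip in the frame of deck between -0.092 and -0.0755 m and y of cover_lip in the frame of deck between -0.007 and 0.007 m and z of cover_lip in the frame of deck between -0.003 and 0.0085 m and angle between the z axis of cover_grip and the z axis of deck, either way round above 0.06 rad), for 0.1 s.
2. the cover is fully home in the recess while the fingers still hold or press it (x of cover_lip in the frame of deck between -0.089 and -0.079 m and y of cover_lip in the frame of deck between -0.006 and 0.006 m and z of cover_lip in the frame of deck between -0.001 and 0.005 m and z of cover_grip in the frame of deck between 0.025 and 0.0305 m and angle between the z axis of cover_grip and the z axis of deck, either way round below 0.025 rad and contact force between the fingers and cover above 0.5 N), for 0.1 s.
At the end, for the whole second after the job is handed in: The cover is at rest and fully home: its lip under the ledge (lip end 79 to 89 mm down the deck from the seat's middle, within 6 mm sideways), parallel to the deck within 0.025 rad, at seat height within about 2.5 mm, under the roller catch; let go (x of cover_lip in the frame of deck between -0.089 and -0.079 m and y of cover_lip in the frame of deck between -0.006 and 0.006 m and z of cover_lip in the frame of deck between -0.001 and 0.005 m and z of cover_grip in the frame of deck between 0.025 and 0.0305 m and angle between the z axis of cover_grip and the z axis of deck, either way round below 0.025 rad and linear speed of cover below 0.01 m/s and angular speed of cover below 0.05 rad/s); the robot touches nothing.
It fails at once if a bystander on the bench is pushed aside by more than 30 mm (distance of any of dish, beaker, spatula, tipbox_a, tipbox_b, bottle, spare_lid from where it was at the start of the episode above 0.03 m).
It also fails if it takes over 53 s, if anything falls off the work surface, if the arm or the gripper's body presses on something with over 40 N, if the wrist force passes 120 N, or if a joint passes its speed limit or range.

### The arm

A 6-joint arm with a two-finger parallel gripper is mounted at the origin on the work surface. World frame = base frame: x ahead of the robot, y to its left, z up, the work surface at z = 0. Lengths are in m, angles in rad, forces in N, time in s.
With the tool pointing down it reaches from about 0.425 to 0.95 m from the base axis. Payload 3.5 kg.
Tool frame: the origin (TCP) lies at the very end of the fingers, on their centre line; the grasp point (between the pads) lies 19 mm behind it; z points along the fingers, y is the line along which they close (so a half turn about z gives the same grasp; the last joint's range is limited). The gripper opens to 85 mm and grips with 20 to 120 N. Pads are 22 mm wide; open, the fingers measure 114 mm over their backs; the gripper's body (76 mm by 85 mm) begins 54 mm behind the grasp point. The pads swing forward as they close: fully open they stand 13 mm farther back than shut.
Start: joints at [0.985, 0.286, 1.577, -0, 1.279, -0.15], TCP at [0.285, 0.612, 0.198] pointing down, gripper open.
Joint ranges: [-2.77, 2.77], [-0.9, 2.22], [0.21, 2.48], [-1.53, 4.67], [0.24, 2.81], [-2.84, 2.84]. Speed limits (rad/s): [2.79, 2.79, 3.14, 3.14, 3.14, 3.14].

### API

Orientations are given as a unit quaternion [x, y, z, w].
In Python, from plant import ctrl gives the robot as it stands.
- The arm moves only by the tool carry_out, never from a script. Its argument "deltas" is one flat list of numbers, 6 for each row, row after row: the shift along the tool's x, y, z in m, then the turn, a rotation vector about the tool's x, y, z in rad. A call has 1 to 5 rows; each row is the pose to reach, as a shift and turn from the pose commanded when the call began, along the tool's axes at that moment; what a row does not reach only later rows make up. A row lasts 1/8 s, in which the tool goes at most 62.5 mm and 10.7 degrees, less where a joint would pass 70% of its speed; a pose out of reach is approached as far as the arm can. A call with a gripper value outside its range is refused whole. "grip" is the opening in per cent of the stroke, from 0 (shut) to 100 (fully open), set as the call begins (left out, the last holds). The fingers move at their own pace and stop on an object; "grip_force" is the grip in N (left out, the last holds). Time passes only in rows, so rows that repeat a pose let the fingers close. It gives the time, the measured TCP pose, the force, the opening and the grip force at its end, in the units of the state.
- ctrl.get_state(): the state, without advancing time (a new reading comes with each control period).
- ctrl.read_camera(name): name is "scene" or "top" or "wrist"; returns (picture, depth): 400x640x3 uint8, red, green, blue; 400x640 float32, m along the optical axis (not along the pixel's ray), 0 where there is no reading.
- ctrl.camera_model(name): a dict with "intrinsics" (3x3 intrinsics, pixels), "extrinsics" (4x4, takes a point from world to camera coordinates); the wrist camera has in their place "hand_eye" (4x4, takes a point from camera to tool coordinates, whose origin is the TCP and whose axes are the flange's). Camera axes: x right, y down, z forward; pixel columns grow to the right and rows downward; lengths in m; the calibration is good to about 2 mm. A picture is of the moment at which its call begins: read the wrist's pose just before it. camera_model takes no time and is no camera call.
- ctrl.sign_off(): hands the job in; it is judged then, once.
Trained networks look in the newest picture that a camera, given by its name, has taken for a name from the list of things; names that differ only in an ending like _2 or _b are one class to them, and where a whole thing is asked for, a point or a joint stands for the part that bears it (a point fixed in the world has none). Each returns a list of dicts, best first, with "score" (0 to 1); they miss things now and then, are a little off and sometimes report something else, mostly with a low value. They report only what shows in the picture. A call takes as long as a camera call.
- ctrl.find_in(camera, query): "uv" ([column, row] in pixels, amid what is visible of it).
The state is a dict: "time": time; "qpos": joint angles; "dq": joint speeds; "joint_efforts": joint torques, N m; "eef_pos": TCP position; "tcp_rot": TCP orientation; "contact_force": force on the tool from outside, world axes, zero at the start; "wrist_torque": the same for the moment, N m; "opening": opening from 0.0 (shut) to 1.0 (fully open); "finger_force": force on a finger pad.
Only numpy, scipy, OpenCV 4.12 (cv2) and the standard library are available. Lean on these libraries where they do the work, as an engineer would, in place of code of your own. Each camera call takes 0.05 s, during which the arm holds its last target. There are 200 camera calls.

## Working session

There is one attempt and no reset: what is moved stays moved. The work goes in short steps, Python scripts to look and compute and a tool call to move; the robot and the scene stay as the last step left them, time stands still between calls to the robot, and variables do not carry over. Pictures are saved under pics/ and viewed, at most 12 in all, crops included, and the job is handed in when it is done.

Besides the shell and the picture viewer there is one more tool, called after "Request:" as name(argument=value, ...), one argument or row to a line, values as JSON. carry_out: Moves the arm, as the interface text tells. Its arguments: {"type":"object","properties":{"deltas":{"type":"array"},"grip":{"type":"number"},"grip_force":{"type":"number"}},"required":["deltas"]}

```bash
ls; mkdir -p pics; python3 - <<'E'
from plant import ctrl
import cv2,numpy as np
s=ctrl.get_state();print(s['time'],s['eef_pos'],s['tcp_rot'],s['opening'])
ims=[]
for c in ['scene','top']:
    p,d=ctrl.read_camera(c);np.savez('pics/%s0.npz'%c,p=p,d=d)
    ims.append(p[:,:,::-1]); m=ctrl.camera_model(c);print(c,m['intrinsics'],m['extrinsics'])
    for q in ['deck','cover_grip','cover_lip','spare_lid','roller','ledge','dish','spatula','bottle','beaker','tipbox_a']:
        r=ctrl.find_in(c,q);print(q,[(np.round(x['uv']).tolist(),round(x['score'],2)) for x in r[:3]])
print(ctrl.camera_model('wrist'))
cv2.imwrite('pics/s0.png',ims[0]);cv2.imwrite('pics/t0.png',ims[1])
E
```

```text
pics
0.0 [0.28452301 0.61129796 0.19613921] [ 2.16211705e-01  9.76345806e-01 -1.08666638e-03 -4.30028606e-04] 0.9952419008952007
scene [[379.11424004   0.         318.5331429 ]
 [  0.         379.11424004 203.44904793]
 [  0.           0.           1.        ]] [[-0.84787005  0.53018566  0.00441955  0.48382952]
 [ 0.3464271   0.56027609 -0.75238219 -0.11938134]
 [-0.40137842 -0.63639128 -0.658712    1.57673718]
 [ 0.          0.          0.          1.        ]]
deck [([356.0, 266.0], 0.91)]
cover_grip [([286.0, 188.0], 0.93)]
cover_lip [([286.0, 191.0], 0.64)]
spare_lid [([347.0, 182.0], 0.92)]
roller [([357.0, 269.0], 0.89)]
ledge [([355.0, 264.0], 0.68)]
dish [([360.0, 208.0], 0.73)]
spatula [([316.0, 223.0], 0.76), ([356.0, 268.0], 0.59)]
bottle [([255.0, 234.0], 0.77)]
beaker [([286.0, 236.0], 0.68)]
tipbox_a [([249.0, 161.0], 0.94), ([399.0, 325.0], 0.92)]
top [[398.06523385   0.         317.40169089]
 [  0.         398.06523385 199.27856273]
 [  0.           0.           1.        ]] [[-2.01567885e-02 -9.99796293e-01 -1.03715027e-03 -1.24851346e-02]
 [-9.98059605e-01  2.018288
[... 596 characters left out ...]
 0.65)]
bottle [([316.0, 129.0], 0.61)]
beaker [([224.0, 183.0], 0.7), ([300.0, 150.0], 0.65)]
tipbox_a [([457.0, 178.0], 0.71), ([165.0, 188.0], 0.57), ([220.0, 182.0], 0.52)]
{'intrinsics': array([[317.59804679,   0.        , 319.37602967],
       [  0.        , 317.59804679, 195.03154288],
       [  0.        ,   0.        ,   1.        ]]), 'hand_eye': array([[ 1.14572825e-04, -9.58264884e-01, -2.85881793e-01,
         7.26343657e-02],
       [ 9.99999820e-01, -5.86904035e-05,  5.97497850e-04,
         3.33572997e-04],
       [-5.89339725e-04, -2.85881810e-01,  9.58264704e-01,
        -1.76345612e-01],
       [ 0.00000000e+00,  0.00000000e+00,  0.00000000e+00,
         1.00000000e+00]])}
```

```bash
python3 - <<'E'
import cv2
t=cv2.imread('pics/t0.png');s=cv2.imread('pics/s0.png')
cv2.imwrite('pics/t1.png',cv2.resize(t[90:310,120:520],None,fx=2,fy=2,interpolation=cv2.INTER_CUBIC))
cv2.imwrite('pics/s1.png',cv2.resize(s[130:370,200:460],None,fx=2.5,fy=2.5,interpolation=cv2.INTER_CUBIC))
E
```

```text
(no output)
```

View pics/t1.png

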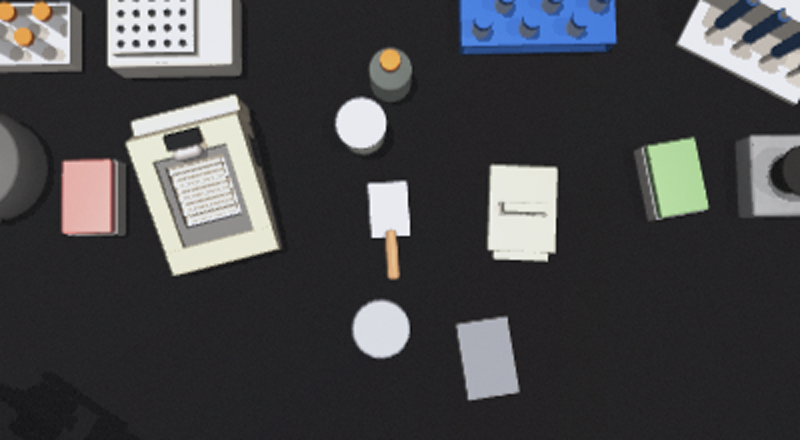

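View pics/s1.png

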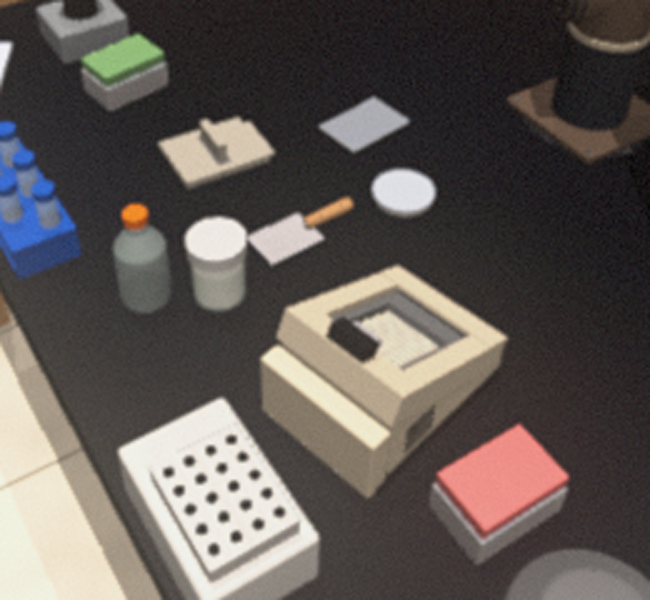

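```bash
cat > h.py <<'E'
import numpy as np,cv2
from scipy.spatial.transform import Rotation as R
from plant import ctrl
def tool(s):
    T=np.eye(4);T[:3,:3]=R.from_quat(s['tcp_rot']).as_matrix();T[:3,3]=s['eef_pos'];return T
def cloud(d,K,T_wc):
    v,u=np.mgrid[:d.shape[0],:d.shape[1]]
    P=np.stack([(u-K[0,2])/K[0,0]*d,(v-K[1,2])/K[1,1]*d,d],-1)
    return P@T_wc[:3,:3].T+T_wc[:3,3]
def grab(c):
    s=ctrl.get_state();p,d=ctrl.read_camera(c);m=ctrl.camera_model(c)
    T=tool(s)@m['hand_eye'] if c=='wrist' else np.linalg.inv(m['extrinsics'])
    return p,d,m['intrinsics'],T
def plane(P,it=6,t=.003):
    w=np.ones(len(P),bool)
    for _ in range(it):
        c=P[w].mean(0);n=np.linalg.svd(P[w]-c,full_matrices=False)[2][2];n*=np.sign(n[2]);w=abs((P-c)@n)<t
    return c,n,w
E
python3 - <<'E'
from h import *
z=np.load('pics/top0.npz');p,d=z['p'],z['d'];m=ctrl.camera_model('top')
X=cloud(d,m['intrinsics'],np.linalg.inv(m['extrinsics']))
def w(u,v): return np.round(X[v,u],3)
print('bench',[w(340,170),w(340,230),w(400,260),w(280,240)])
# cover
sub=X[150:240,345:420].reshape(-1,3)
for lo,hi in((.006,.022),(.03,.06)):
    q=sub[(sub[:,2]>lo)&(sub[:,2]<hi)];print(len(q),cv2.minAreaRect((q[:,:2]*1000).astype(np.float32)),np.median(q[:,2]))
# deck cream
hsv=cv2.cvtColor(p,cv2.COLOR_RGB2HSV)
sub=X[130:235,175:270];c=p[130:235,175:270].astype(int)
mask=(c[...,0]>190)&(c[...,0]-c[...,2]>12)&(sub[...,2]>.05)
q=sub[mask];print(len(q));cc,n,wi=plane(q);print(cc,n,np.degrees(np.arccos(n[2])),np.degrees(np.arctan2(-n[1],-n[0])),wi.sum())
# recess: points within bounding
ex=np.array([0,0,1.])-n*n[2];ex/=np.linalg.norm(ex);ey=np.cross(n,ex)
q=q[wi];L=np.c_[(q-cc)@ex,(q-cc)@ey]*1000
print(L.min(0),L.max(0),cv2.minAreaRect(L.astype(np.float32)))
for n_,u,v in [('spat',312,197),('dish',311,254),('bottle',315,122),('beaker',300,152),('lid',364,269),('a',164,188),('b',457,178)]: print(n_,w(u,v))
E
```

```text
bench [array([ 0.659, -0.101,  0.003]), array([ 0.459, -0.097, -0.003]), array([ 0.357, -0.292, -0.004]), array([ 0.43 ,  0.102, -0.001])]
1369 ((576.376953125, -235.55882263183594), (240.23580932617188, 291.05108642578125), 88.56588745117188) 0.011464858160362246
100 ((574.8512573242188, -233.36915588378906), (68.63212585449219, 13.632648468017578), 85.69499969482422) 0.043504910247479045
2088
[0.5584524  0.25760045 0.07948716] [-0.48864441  0.65151766  0.58030284] 54.52815455206017 -53.129755554244255 51
[-28.04261838 -61.52380712] [ 79.21371723 192.19036195] ((20.254512786865234, 60.00855255126953), (255.0740509033203, 69.90872955322266), 72.96849822998047)
spat [ 0.57  -0.006  0.007]
dish [0.383 0.001 0.011]
bottle [ 0.785 -0.021  0.149]
beaker [0.705 0.027 0.098]
lid [ 0.33  -0.172  0.004]
a [0.604 0.46  0.068]
b [ 0.618 -0.469  0.061]
```

```bash
cat >> h.py <<'E'
def Rt(yaw,tilt,):  # cover/deck frame yaw, slope tilt (rad) -> tool rot: z=-n, y=x_up
    x=np.array([np.cos(yaw)*np.cos(tilt),np.sin(yaw)*np.cos(tilt),np.sin(tilt)])
    n=np.array([-np.cos(yaw)*np.sin(tilt),-np.sin(yaw)*np.sin(tilt),np.cos(tilt)])
    return np.stack([np.cross(x,-n),x,-n],1)
def delta(T0,Rg,pg):
    t=T0[:3,:3].T@(np.array(pg)-T0[:3,3]);r=R.from_matrix(T0[:3,:3].T@Rg).as_rotvec()
    print('d',np.round(t,4),np.round(r,4),'rows>=',max(np.linalg.norm(t)/.0625,np.degrees(np.linalg.norm(r))/10.7))
E
python3 - <<'E'
from h import *
delta(tool(ctrl.get_state()),Rt(np.radians(13),0),(.53,.20,.29))
E
```

```text
d [-0.3961 -0.2699 -0.0925] [0.     0.     0.9081] rows>= 7.810256817046672
```

Request:
carry_out(
  deltas=[-0.01,-0.005,-0.06,0,0,0.15,-0.06,-0.04,-0.09,0,0,0.3,-0.11,-0.075,-0.09,0,0,0.45,-0.16,-0.11,-0.09,0,0,0.6,-0.21,-0.143,-0.0925,0,0,0.75],
)

```text
time: 1.82
eef_pos: [0.4155, 0.3919, 0.2902]
tcp_rot: [0.561, 0.828, 0.0, 0.0]
contact_force: [0.4, -0.6, -0.5]
opening: 0.997
finger_force: 0.0
```

```bash
python3 - <<'E'
from h import *
s=ctrl.get_state();print(s['time'],s['eef_pos'],s['tcp_rot'])
delta(tool(ctrl.get_state()),Rt(np.radians(13),0),(.53,.20,.29))
E
```

```text
1.825 [0.41547112 0.39186525 0.29021765] [5.60633758e-01 8.28063834e-01 2.28013548e-04 1.53438105e-04]
d [-2.207e-01  3.510e-02  2.000e-04] [ 0.0005 -0.      0.1536] rows>= 3.5751742716799875
```

Request:
carry_out(
  deltas=[-0.06,0.01,0,0,0,0.04,-0.12,0.02,0,0,0,0.08,-0.18,0.03,0,0,0,0.12,-0.22,0.035,0,0,0,0.154,-0.22,0.035,0,0,0,0.154],
)

```text
time: 2.45
eef_pos: [0.5311, 0.2005, 0.2899]
tcp_rot: [0.623, 0.782, -0.0, 0.0]
contact_force: [-0.5, 0.7, 0.4]
opening: 1.002
finger_force: 0.0
```

```bash
python3 - <<'E'
from h import *
p,d,K,T=grab('wrist');np.savez('pics/w1.npz',p=p,d=d,T=T)
cv2.imwrite('pics/w1.png',p[:,:,::-1])
X=cloud(d,K,T)
c=p.astype(int);mask=(c[...,0]-c[...,2]>12)&(c[...,0]>150)&(X[...,2]>.05)&(X[...,2]<.16)&(d>0)
q=X[mask];best=0
rng=np.random.default_rng(0)
for _ in range(300):
    a=q[rng.choice(len(q),3)];n=np.cross(a[1]-a[0],a[2]-a[0]);n/=np.linalg.norm(n)+1e-12;n*=np.sign(n[2])
    if not .88<n[2]<.96: continue
    k=(abs((q-a[0])@n)<.003).sum()
    if k>best:best,bn,bc=k,n,a[0]
w=abs((q-bc)@bn)<.003
c0,n,w2=plane(q[w]);print(len(q),best,c0,n,'tilt',np.degrees(np.arccos(n[2])),'yaw',np.degrees(np.arctan2(-n[1],-n[0])))
ex=np.array([0,0,1.])-n*n[2];ex/=np.linalg.norm(ex);ey=np.cross(n,ex)
I=abs((X-c0)@n)<.003
I&=mask
L=np.stack([(X-c0)@ex,(X-c0)@ey],-1)*1000
print(cv2.minAreaRect(L[I].astype(np.float32)))
E
```

```text
20571 14071 [0.59123885 0.26894382 0.10352556] [-0.36084703 -0.0859176   0.92865903] tilt 21.773262602627767 yaw 13.39274393232042
((7.9324951171875, -1.135009765625), (220.5950164794922, 170.50479125976562), 0.12063150852918625)
```

View pics/w1.png

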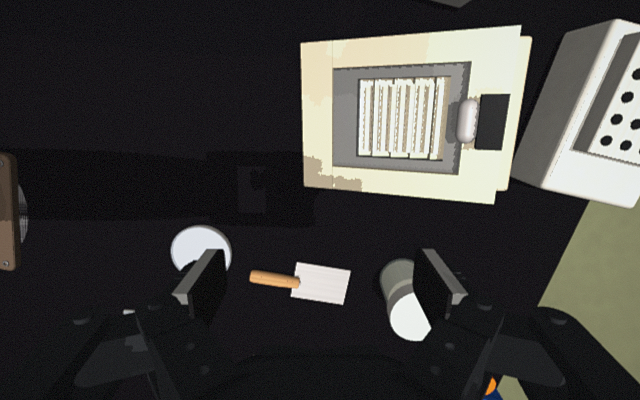

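```bash
python3 - <<'E'
from h import *
z=np.load('pics/w1.npz');p,d,T=z['p'],z['d'],z['T'];K=ctrl.camera_model('wrist')['intrinsics']
n=np.array([-0.36084703,-0.0859176,0.92865903]);c0=np.array([0.59123885,0.26894382,0.10352556])
ex=np.array([0,0,1.])-n*n[2];ex/=np.linalg.norm(ex);ey=np.cross(n,ex)
C=c0+.0079325*ex-.001135*ey;print('rect centre',C)
# rectify onto plane 1px = 0.5mm
xs=np.arange(-120,120,.5)/1000;ys=np.arange(-95,95,.5)/1000
G=C+xs[None,:,None]*ex+ys[:,None,None]*ey
Q=(G-T[:3,3])@T[:3,:3];uv=(Q[...,:2]/Q[...,2:]*[K[0,0],K[1,1]]+[K[0,2],K[1,2]]).astype(np.float32)
im=cv2.remap(p,uv[...,0],uv[...,1],cv2.INTER_LINEAR)
cv2.imwrite('pics/rect.png',im[:,:,::-1])
g=im.astype(int)
sat=(g[...,0]-g[...,2])  # cream saturation
def edges(a,ax):
    k=np.gradient(a);i=np.argsort(-abs(k))[:8];return sorted([(ax[j]*1000,round(k[j],1)) for j in i])
print('x prof y=-50..-30',edges(g[90:130].mean((0,2)),xs));print('x y=30..50',edges(g[250:290].mean((0,2)),xs))
print('y prof x -60..-40',edges(g[:,120:150].mean((1,2)),ys));print('y x 52..60',edges(g[:,344:360].mean((1,2)),ys))
E
```

```text
rect centre [0.598668   0.26954597 0.106468  ]
x prof y=-50..-30 [(np.float64(-111.0), np.float64(27.1)), (np.float64(-110.5), np.float64(34.7)), (np.float64(-110.0), np.float64(34.6)), (np.float64(-109.5), np.float64(26.9)), (np.float64(-71.5), np.float64(-33.8)), (np.float64(72.0), np.float64(34.5)), (np.float64(72.5), np.float64(44.7)), (np.float64(73.0), np.float64(34.3))]
x y=30..50 [(np.float64(-111.0), np.float64(33.0)), (np.float64(-110.5), np.float64(36.6)), (np.float64(-110.0), np.float64(40.4)), (np.float64(-109.5), np.float64(37.1)), (np.float64(-38.5), np.float64(29.4)), (np.float64(72.0), np.float64(38.7)), (np.float64(72.5), np.float64(45.9)), (np.float64(73.0), np.float64(29.9))]
y prof x -60..-40 [(np.float64(-85.0), np.float64(29.7)), (np.float64(-56.0), np.float64(-27.9)), (np.float64(57.0), np.float64(33.0)), (np.float64(57.5), np.float64(30.2)), (np.float64(85.0), np.float64(-38.9)), (np.float64(85.5), np.float64(-47.9)), (np.float64(86.0), np.float64(-44.1)), (np.float64(86.5), np.float64(-28.2))]
y x 52..60 [(np.float64(-85.5), np.float64(36.9)), (np.float64(-85.0), np.float64(46.1)), (np.float64(-84.5), np.float64(44.0)), (np.float64(-56.0), np.float64(-34.9)), (np.float64(57.5), np.float64(42.8)), (np.float64(85.5), np.float64(-50.8)), (np.float64(86.0), np.float64(-59.1)), (np.float64(86.5), np.float64(-41.2))]
```

View pics/rect.png

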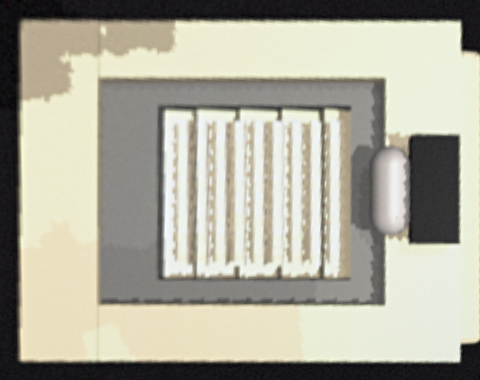

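```bash
python3 - <<'E'
from h import *
delta(tool(ctrl.get_state()),Rt(np.radians(-4),0),(.575,-.233,.2))
E
```

```text
d [-0.4337 -0.0551  0.0898] [-0.0003 -0.0004  0.2984] rows>= 7.141568861695544
```

Request:
carry_out(
  deltas=[-0.055,-0.007,0,0,0,0.04,-0.11,-0.014,0.01,0,0,0.08,-0.165,-0.021,0.02,0,0,0.12,-0.22,-0.028,0.03,0,0,0.16,-0.275,-0.035,0.045,0,0,0.2],
)

```text
time: 3.12
eef_pos: [0.5593, -0.0729, 0.2456]
tcp_rot: [0.696, 0.718, 0.001, 0.001]
contact_force: [0.6, 0.3, -0.3]
opening: 0.997
finger_force: 0.0
```

Request:
carry_out(
  deltas=[-0.055,0,0.015,0,0,0.03,-0.11,0.005,0.03,0,0,0.06,-0.16,0.01,0.045,0,0,0.098,-0.16,0.012,0.045,0,0,0.098,-0.16,0.012,0.045,0,0,0.098],
)

```text
time: 3.75
eef_pos: [0.5762, -0.2309, 0.2001]
tcp_rot: [0.73, 0.684, 0.0, -0.0]
contact_force: [0.3, 0.3, -0.3]
opening: 0.999
finger_force: 0.0
```

```bash
python3 - <<'E'
from h import *
s=ctrl.get_state();print(s['time'],s['eef_pos'])
p,d,K,T=grab('wrist');np.savez('pics/w2.npz',p=p,d=d,T=T);cv2.imwrite('pics/w2.png',p[:,:,::-1])
X=cloud(d,K,T)
def comp(lo,hi,near):
    m=((X[...,2]>lo)&(X[...,2]<hi)&(np.hypot(X[...,0]-.575,X[...,1]+.233)<.12)&(d>0)).astype(np.uint8)
    k,l,st,ce=cv2.connectedComponentsWithStats(m);i=1+np.argmax(st[1:,4]);return X[l==i]
print('bench z',np.median(X[100:150,60:120,2]))
b=comp(.007,.02,0);f=comp(.038,.06,0)
for q in(b,f): print(len(q),cv2.minAreaRect((q[:,:2]*1000).astype(np.float32)),np.median(q[:,2]))
E
```

```text
3.75 [ 0.57624539 -0.23085031  0.20013225]
bench z 0.005773193558511663
10279 ((577.0291748046875, -233.1497802734375), (110.77311706542969, 142.06939697265625), 86.57382202148438) 0.012119435118279565
856 ((577.8043823242188, -232.5411376953125), (69.61439514160156, 13.903172492980957), 86.57881164550781) 0.04413298534060123
```

View pics/w2.png

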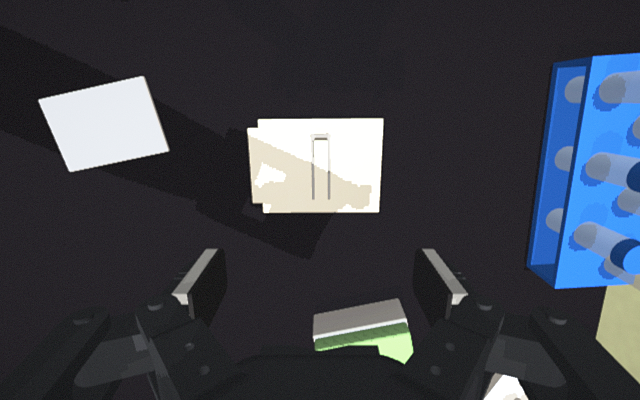

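```bash
python3 - <<'E'
from h import *
delta(tool(ctrl.get_state()),Rt(np.radians(-3.42),0),(.5778,-.2325,.017))
E
```

```text
d [-0.0019  0.0015  0.1836] [ 0.0006 -0.0003 -0.005 ] rows>= 2.9373187472865445
```

Request:
carry_out(
  deltas=[-0.002,0.0015,0.055,0,0,-0.005,-0.002,0.0015,0.11,0,0,-0.005,-0.002,0.0015,0.155,0,0,-0.005,-0.002,0.0015,0.178,0,0,-0.005,-0.002,0.0015,0.1835,0,0,-0.005],
)

```text
time: 4.42
eef_pos: [0.5766, -0.2321, 0.0153]
tcp_rot: [0.728, 0.686, -0.0, -0.001]
contact_force: [0.1, 1.1, -0.2]
opening: 1.003
finger_force: 0.0
```

Request:
carry_out(
  deltas=[0,0,0,0,0,0,0,0,0,0,0,0,0,0,0,0,0,0,0,0,0,0,0,0,0,0,0,0,0,0],
  grip=0,
  grip_force=90,
)

```text
time: 5.05
eef_pos: [0.5773, -0.2346, 0.0168]
tcp_rot: [0.729, 0.685, 0.0, 0.0]
contact_force: [-0.2, 0.0, 1.0]
opening: -0.001
finger_force: 0.0
```

Request:
carry_out(
  deltas=[0,0,0,0,0,0,0,0,0,0,0,0,0,0,0,0,0,0],
)

```text
time: 5.42
eef_pos: [0.5771, -0.2345, 0.0164]
tcp_rot: [0.729, 0.685, -0.0, -0.0]
contact_force: [-0.1, 0.3, -0.1]
opening: 0.002
finger_force: 0.0
```

```bash
python3 - <<'E'
from h import *
p,d,K,T=grab('wrist');q=grab('scene')[0]
cv2.imwrite('pics/w3.png',np.vstack([p[60:360],cv2.resize(q[130:280,160:480],(640,300))])[:,:,::-1])
X=cloud(d,K,T);m=(X[...,2]>.007)&(X[...,2]<.02)&(np.hypot(X[...,0]-.577,X[...,1]+.233)<.12)
print(cv2.minAreaRect((X[m][:,:2]*1000).astype(np.float32)))
E
```

```text
((573.5868530273438, -229.84715270996094), (105.66731262207031, 149.0771942138672), 86.36933898925781)
```

View pics/w3.png

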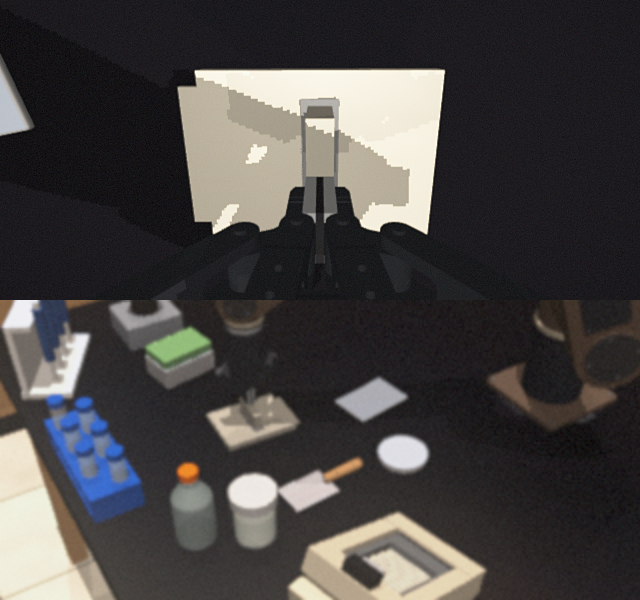

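Request:
carry_out(
  deltas=[0,0,-0.01,0,0,0,0,0,-0.03,0,0,0,0,0,-0.04,0,0,0,0,0,-0.04,0,0,0],
)

```text
time: 6.02
eef_pos: [0.5784, -0.2352, 0.0588]
tcp_rot: [0.729, 0.685, 0.001, 0.002]
contact_force: [-0.2, -0.4, -0.8]
opening: -0.0
finger_force: 0.0
```

```bash
python3 - <<'E'
from h import *
print(ctrl.get_state())
p,d,K,T=grab('wrist');cv2.imwrite('pics/w4.png',p[60:360,100:540,::-1])
E
```

```text
{'time': 6.025, 'qpos': array([-5.48510369e-01,  3.19661651e-01,  1.80568678e+00, -2.30017176e-05,
        1.01234654e+00, -4.86567307e-01]), 'dq': array([ 2.35920487e-04,  2.28817183e-02,  2.65575563e-02, -8.77174737e-05,
       -5.15329778e-03, -5.67758020e-04]), 'joint_efforts': array([ 3.78160668e-02, -3.86175478e+01, -2.58891481e+01,  1.25798615e-03,
        2.06487748e-02, -3.55454887e-06]), 'eef_pos': array([ 0.57838729, -0.23518786,  0.05879068]), 'tcp_rot': array([7.28658801e-01, 6.84874115e-01, 5.06378243e-04, 1.88193003e-03]), 'contact_force': array([-0.22253094, -0.43821613, -0.84018686]), 'wrist_torque': array([ 0.0305693 ,  0.02237233, -0.01655887]), 'finger_force': 0.0, 'opening': -0.00035557330547788364}
```

View pics/w4.png

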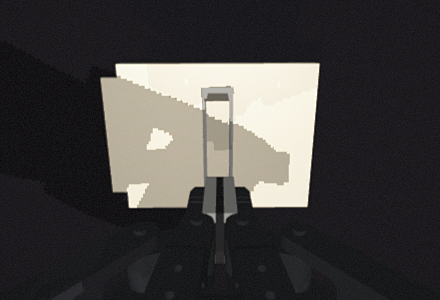

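```bash
python3 - <<'E'
from h import *
p,d,K,T=grab('wrist');m=ctrl.camera_model('wrist')
P=cloud(d,K,m['hand_eye'])
for u,v in [(320,260),(305,250),(335,250),(305,262),(335,262),(312,245),(328,245),(320,215),(320,160),(320,230),(320,238),(320,242),(320,246),(250,180)]: print(u,v,np.round(P[v,u],4),d[v,u],p[v,u])
z=np.load('pics/w2.npz');P2=cloud(z['d'],K,m['hand_eye'])
q=P2[240:330,100:320].reshape(-1,3);q=q[(abs(q[:,1])<.07)&(q[:,2]<.03)];print('open max z',np.percentile(q[:,2],[50,90,99,100]),len(q))
q=P[180:330,290:350].reshape(-1,3);h=q[(q[:,2]<-.01)];print(np.percentile(h[:,2],[50,90,99,100]))
E
```

```text
320 260 [ 0.0111  0.0004 -0.0608] 0.12832823 [18 17 16]
305 250 [ 0.0111 -0.0061 -0.0517] 0.13709572 [97 98 92]
335 250 [ 0.0068  0.0073 -0.0431] 0.14658062 [55 54 52]
305 262 [ 0.0114 -0.0056 -0.0629] 0.12619433 [95 96 92]
335 262 [ 0.011   0.0064 -0.0621] 0.12710637 [95 96 92]
312 245 [ 0.0109 -0.0032 -0.0464] 0.1421578 [98 97 94]
328 245 [ 0.0114  0.004  -0.0474] 0.14110358 [96 94 93]
320 215 [0.0032 0.0006 0.0136] 0.20186374 [187 175 157]
320 160 [0.0371 0.0006 0.0213] 0.19961974 [98 92 83]
320 230 [-0.0071  0.0006  0.0136] 0.2048077 [185 175 157]
320 238 [ 0.0109  0.0004 -0.0388] 0.14944963 [12 13 17]
320 242 [ 0.0111  0.0004 -0.0436] 0.14484543 [24 23 20]
320 246 [ 0.011   0.0004 -0.0477] 0.14096566 [18 18 20]
250 180 [ 0.0184 -0.0494  0.0448] 0.22747792 [189 179 161]
open max z [-0.08397544 -0.05815029 -0.04912212 -0.0464378 ] 5399
[-0.07797275 -0.04891284 -0.03988988 -0.03678067]
```

Request:
carry_out(
  deltas=[0.001,0,0,0,0,0,0.001,0,0,0,0,0,0.001,0,0,0,0,0,0.001,0,0.03,0,0,0,0.001,0,0.06,0,0,0],
  grip=80,
)

```text
time: 6.75
eef_pos: [0.5777, -0.2338, -0.0037]
tcp_rot: [0.729, 0.685, 0.0, 0.001]
contact_force: [-0.3, 0.0, -0.5]
opening: 0.801
finger_force: 0.0
```

Request:
carry_out(
  deltas=[0,0,0.012,0,0,0,0,0,0.0185,0,0,0,0,0,0.0185,0,0,0],
)

```text
time: 7.12
eef_pos: [0.5776, -0.2337, -0.0216]
tcp_rot: [0.729, 0.685, 0.0, 0.0]
contact_force: [0.1, 0.1, -0.2]
opening: 0.8
finger_force: 0.0
```

Request:
carry_out(
  deltas=[0,0,0,0,0,0,0,0,0,0,0,0,0,0,0,0,0,0,0,0,0,0,0,0,0,0,0,0,0,0],
  grip=0,
  grip_force=90,
)

```text
time: 7.75
eef_pos: [0.5776, -0.2338, -0.0212]
tcp_rot: [0.729, 0.685, 0.0, 0.0]
contact_force: [-1.2, -0.6, 5.1]
opening: 0.147
finger_force: 89.4
```

Request:
carry_out(
  deltas=[0,0,-0.02,0,0,0,0,0,-0.07,0,0,0,0,0,-0.12,0,0,0,0,0,-0.17,0,0,0,0,0,-0.17,0,0,0],
)

```text
time: 8.38
eef_pos: [0.5803, -0.2352, 0.1545]
tcp_rot: [0.729, 0.685, 0.002, 0.006]
contact_force: [-0.1, 0.2, -2.8]
opening: 0.147
finger_force: 88.5
```

```bash
python3 - <<'E'
from h import *
s=ctrl.get_state();print(s['eef_pos'],s['opening'],s['contact_force'],s['wrist_torque'])
p,d,K,T=grab('wrist');H=ctrl.camera_model('wrist')['hand_eye'];np.savez('pics/w5.npz',p=p,d=d,T=T);cv2.imwrite('pics/w5.png',p[:,:,::-1])
P=cloud(d,K,H);m=(d>0)&(P[...,2]>-.035)&(P[...,2]<.06)&(abs(P[...,1])<.12)&(abs(P[...,0])<.12)
q=P[m];pl=(q[:,2]>0.0)
c,n,w=plane(q[pl]);n=-n if n[2]>0 else n;print('top plane',c,n,w.sum(),len(q))
tz=c[2]-(n[0]*(0-c[0])+n[1]*(0-c[1]))/n[2];print('top z at axis',tz)
print('plate',cv2.minAreaRect((q[pl][w][:,:2]*1000).astype(np.float32)))
f=q[(q[:,2]<tz-.025)&(q[:,0]>.013)];print('fin',len(f),cv2.minAreaRect((f[:,:2]*1000).astype(np.float32)),np.median(f[:,2]))
E
```

```text
[ 0.5802777  -0.23515134  0.15451399] 0.146553456007072 [-0.1266048   0.24027205 -2.78936614] [-0.05728489 -0.02309532  0.068756  ]h.py:17: RuntimeWarning: Mean of empty slice.
  c=P[w].mean(0);n=np.linalg.svd(P[w]-c,full_matrices=False)[2][2];n*=np.sign(n[2]);w=abs((P-c)@n)<t
  ret = um.true_divide(
Traceback (most recent call last):
  File "h.py", line 17, in plane
    c=P[w].mean(0);n=np.linalg.svd(P[w]-c,full_matrices=False)[2][2];n*=np.sign(n[2]);w=abs((P-c)@n)<t
                     ~~~~~~~~~~~~~~~~~~~~~~~~~~~~~~~~~~~~~~~~~~~~^^^
IndexError: index 2 is out of bounds for axis 0 with size 0
```

View pics/w5.png

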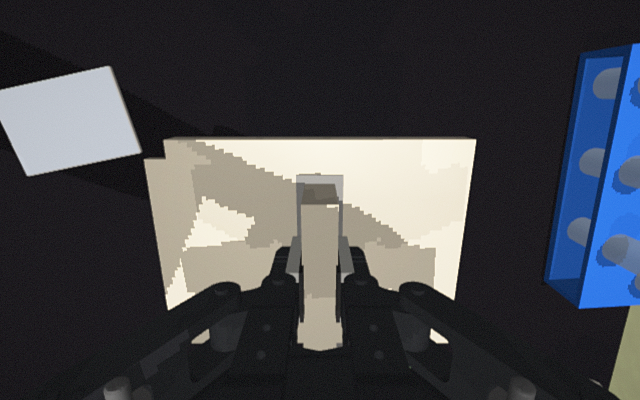

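```bash
python3 - <<'E'
from h import *
z=np.load('pics/w5.npz');p,d,T=z['p'],z['d'],z['T'];m=ctrl.camera_model('wrist');K,H=m['intrinsics'],m['hand_eye']
P=cloud(d,K,H);ok=(d>0)&(P[...,2]>-.075)&(P[...,2]<.03)&(abs(P[...,1])<.12)&(P[...,0]<.12)&(p[...,0]>90)
q=P[ok];pl=q[(q[:,2]>-.045)&(q[:,0]>-.04)]
c,n,w=plane(pl,t=.002);n=-n;print('plane',c,n,w.sum(),len(pl))
tz=c[2]-(n[0]*(-c[0])+n[1]*(-c[1]))/n[2];print('top z at axis',tz)
q2=pl[w]
far=q2[:,0].max();print('x max',np.percentile(q2[:,0],[99,99.8]))
yy=q2[(q2[:,0]>.0)&(q2[:,0]<.03)][:,1];print('y range',np.percentile(yy,[.3,99.7]))
# far edge slope -> yaw
b=[(y,q2[abs(q2[:,1]-y)<.003][:,0].max()) for y in np.linspace(-.06,.06,13)];b=np.array(b);print('edge fit',np.polyfit(b[:,0],b[:,1],1))
f=q[(q[:,2]<-.055)&(q[:,0]>.018)&(abs(q[:,1])<.02)];print('fin',f.min(0),f.max(0))
E
```

```text
plane [ 0.02442595  0.00019574 -0.03317007] [-0.00101738 -0.0011061  -0.99999887] 36621 40637
top z at axis -0.03314499996573819
x max [0.05562345 0.05604945]
y range [-0.06950358  0.06980154]
edge fit [0.00065591 0.05613695]
fin [ 0.01800479 -0.00691285 -0.06705966] [ 0.03656748  0.00718438 -0.05501827]
```

```bash
cat >> h.py <<'E'
S=np.array([.6029,.2711,.0953]);YAW=np.radians(13.4);TILT=np.radians(22)
OFF=np.array([.0010,.0002,-.0211])
def deckR(): 
    r=Rt(YAW,TILT);return np.stack([r[:,1],r[:,0],-r[:,2]],1)
def goal(tx,tz,th,dy=0,T0=None):
    "tip bottom at deck (tx,dy,tz) mm, extra tilt th deg"
    D=deckR();a=np.radians(th);o=np.array([tx+84*np.cos(a),dy,tz+84*np.sin(a)])/1000
    Rg=Rt(YAW,TILT+a);pg=S+D@o-Rg@OFF
    if T0 is None: T0=tool(ctrl.get_state())
    delta(T0,Rg,pg);return Rg,pg
def where():
    "present cover pose in deck frame by the measured tool pose"
    T=tool(ctrl.get_state());D=deckR();o=D.T@(T[:3,:3]@OFF+T[:3,3]-S)
    Rc=np.stack([T[:3,1],T[:3,0],-T[:3,2]],1);Q=D.T@Rc
    tip=o+Q@np.array([-.084,0,0]);print('tip mm',np.round(tip*1000,1),'rot deg',np.round(np.degrees(R.from_matrix(Q).as_rotvec()),2))
E
python3 - <<'E'
from h import *
print(goal(-50,45,12)[1]);where();print(tool(ctrl.get_state())[:3,3])
E
```

```text
d [0.5099 0.0109 0.002 ] [-0.585   0.0904 -0.2862] rows>= 8.160742897639667
[0.62069602 0.27431162 0.14766062]
tip mm [-176.4 -460.1  153.3] rot deg [ -3.41  21.61 -16.71]
[ 0.57827078 -0.23395845  0.15065934]
```

Request:
carry_out(
  deltas=[0.05,0,-0.015,0,0,0,0.105,0,-0.025,0,0,0,0.16,0,-0.03,-0.08,0.012,-0.038,0.215,0,-0.03,-0.16,0.024,-0.076,0.27,0,-0.03,-0.234,0.036,-0.1145],
)

```text
time: 9.05
eef_pos: [0.5916, 0.038, 0.1745]
tcp_rot: [0.683, 0.721, 0.092, 0.071]
contact_force: [0.6, -0.3, -3.3]
opening: 0.147
finger_force: 88.5
```

```bash
python3 - <<'E'
from h import *
goal(-50,45,12);where()
E
```

```text
d [0.2335 0.0338 0.0413] [-0.3583  0.0496 -0.1728] rows>= 3.8329893176508985
tip mm [-108.8 -207.9  130.8] rot deg [ -1.78   8.56 -10.1 ]
```

Request:
carry_out(
  deltas=[0.055,0.008,0.005,-0.09,0.012,-0.043,0.11,0.016,0.012,-0.18,0.025,-0.086,0.165,0.024,0.025,-0.27,0.037,-0.13,0.22,0.032,0.039,-0.358,0.05,-0.173,0.2335,0.034,0.0413,-0.358,0.05,-0.173],
)

```text
time: 9.68
eef_pos: [0.6179, 0.274, 0.1432]
tcp_rot: [0.592, 0.753, 0.225, 0.179]
contact_force: [0.0, -1.0, -2.8]
opening: 0.152
finger_force: 88.6
```

Request:
carry_out(
  deltas=[0,0,0,0,0,0,0,0,0,0,0,0],
)

```text
time: 9.93
eef_pos: [0.6227, 0.2713, 0.1492]
tcp_rot: [0.593, 0.75, 0.229, 0.182]
contact_force: [0.1, -0.3, -3.4]
opening: 0.15
finger_force: 88.6
```

```bash
python3 - <<'E'
from h import *
where();goal(-50,45,12)
p,d,K,T=grab('wrist');np.savez('pics/w6.npz',p=p,d=d,T=T)
c=p.copy();cv2.imwrite('pics/w6.png',np.vstack([c,grab('scene')[0][180:320,40:680] if 0 else c[:0]])[:,:,::-1])
E
```

```text
tip mm [-48.3  -3.4  46. ] rot deg [-1.400e-01 -1.198e+01 -1.000e-02]
d [ 0.0034 -0.0019  0.0006] [-0.0004  0.0025  0.0001] rows>= 0.0632485207258818
```

View pics/w6.png

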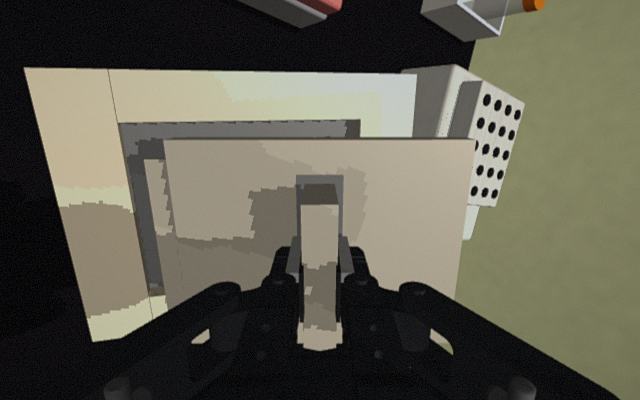

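```bash
cat >> h.py <<'E'
def check(p,d,K,T):
    X=cloud(d,K,T);D=deckR();L=(X-S)@D*1000
    m=(d>0)&(L[...,0]>-108)&(L[...,0]<-74)&(L[...,1]>-20)&(L[...,1]<80)&(abs(L[...,2]-12)<8)
    q=L[m];A=np.c_[q[:,:2],np.ones(len(q))];k=np.linalg.lstsq(A,q[:,2],rcond=None)[0];print('plane z slope x,y (deg), z at -90,30:',np.degrees(k[:2]),k@[-90,30,1],m.sum())
    zm=np.median(q[:,2])
    xs=np.arange(-130,120,.5);ys=np.arange(-40,100,.5)
    G=S+(np.stack([np.broadcast_to(xs,(len(ys),len(xs))),np.broadcast_to(ys[:,None],(len(ys),len(xs))),np.full((len(ys),len(xs)),zm)],-1)/1000)@D.T
    Q=(G-T[:3,3])@T[:3,:3];uv=(Q[...,:2]/Q[...,2:]*[K[0,0],K[1,1]]+[K[0,2],K[1,2]]).astype(np.float32)
    g=cv2.remap(p,uv[...,0],uv[...,1],cv2.INTER_LINEAR).mean(2)
    def e(a,ax,lo,hi):
        gr=abs(np.gradient(cv2.GaussianBlur(a.reshape(1,-1),(5,1),1).ravel()));s=(ax>=lo)&(ax<=hi);w=np.where(s,gr,0);i=w.argmax();j=slice(max(i-4,0),i+5);return round(float((ax[j]*w[j]).sum()/w[j].sum()),1),round(w[i],1)
    r=lambda a,b,ax:(ax>=a)&(ax<b)
    for a,b in((35,45),(45,54)): print('ledge x -71.5 at y',a,e(g[r(a,b,ys)].mean(0),xs,-85,-60))
    for a,b in((-10,20),(30,50),(60,80)): print('low end x -110 at y',a,e(g[r(a,b,ys)].mean(0),xs,-120,-100))
    for a,b in((-105,-80),(-60,-30),(-30,0),(0,25)):
        print('y 57 / 85 at x',a,e(g[:,r(a,b,xs)].mean(1),ys,50,64),e(g[:,r(a,b,xs)].mean(1),ys,75,95))
E
python3 - <<'E'
from h import *
z=np.load('pics/w6.npz');check(z['p'],z['d'],ctrl.camera_model('wrist')['intrinsics'],z['T'])
E
```

```text
plane z slope x,y (deg), z at -90,30: [0.12264539 0.02508606] 12.799466882029632 11576
ledge x -71.5 at y 35 (-71.6, np.float64(28.5))
ledge x -71.5 at y 45 (-71.5, np.float64(28.1))
low end x -110 at y -10 (-110.2, np.float64(40.2))
low end x -110 at y 30 (-110.3, np.float64(45.8))
low end x -110 at y 60 (-110.3, np.float64(47.5))
y 57 / 85 at x -105 (58.0, np.float64(0.1)) (84.9, np.float64(47.4))
y 57 / 85 at x -60 (56.9, np.float64(27.7)) (84.9, np.float64(48.8))
y 57 / 85 at x -30 (56.9, np.float64(26.3)) (85.0, np.float64(50.2))
y 57 / 85 at x 0 (56.9, np.float64(29.0)) (85.0, np.float64(51.0))
```

```bash
python3 - <<'E'
from h import *
where();goal(-62,8,14)
E
```

```text
tip mm [-47.6  -3.7  46.4] rot deg [ -0.15 -12.05  -0.04]
d [ 0.0038 -0.0214  0.0317] [-0.034   0.0027 -0.0004] rows>= 0.6154814457881073
```

Request:
carry_out(
  deltas=[0.0038,-0.01,0.008,-0.034,0.0027,0,0.0038,-0.0214,0.02,-0.034,0.0027,0,0.0038,-0.0214,0.0317,-0.034,0.0027,0,0.0038,-0.0214,0.0317,-0.034,0.0027,0,0.0038,-0.0214,0.0317,-0.034,0.0027,0],
)

```text
time: 10.6
eef_pos: [0.6237, 0.2758, 0.1134]
tcp_rot: [0.589, 0.746, 0.244, 0.192]
contact_force: [0.4, -0.6, -2.1]
opening: 0.147
finger_force: 88.6
```

```bash
python3 - <<'E'
from h import *
where();goal(-64,2,14);goal(-77.5,1,14)
p,d,K,T=grab('wrist');check(p,d,K,T);where()
H=ctrl.camera_model('wrist')['hand_eye'];P=cloud(d,K,H)
pl=P[(d>0)&(abs(P[...,2]+.033)<.004)&(P[...,0]>-.04)&(P[...,0]<.0575)&(abs(P[...,1])<.075)];c,n,w=plane(pl,t=.0015);print('cover plane in tool',c,n)
E
```

```text
tip mm [-59.9   0.7   8.8] rot deg [  0.03 -14.18   0.02]
d [-0.0008 -0.0057  0.0058] [ 0.0031 -0.0006  0.0002] rows>= 0.13096171964103498
d [-0.0008 -0.0191  0.0035] [ 0.0031 -0.0006  0.0002] rows>= 0.31017336967978404
plane z slope x,y (deg), z at -90,30: [0.03618185 0.02598541] 12.794088580087259 17318
ledge x -71.5 at y 35 (-71.6, np.float64(27.9))
ledge x -71.5 at y 45 (-71.6, np.float64(27.7))
low end x -110 at y -10 (-110.3, np.float64(35.7))
low end x -110 at y 30 (-110.3, np.float64(48.7))
low end x -110 at y 60 (-110.4, np.float64(50.9))
y 57 / 85 at x -105 (51.8, np.float64(0.1)) (84.8, np.float64(49.0))
y 57 / 85 at x -60 (56.7, np.float64(28.5)) (84.9, np.float64(51.6))
y 57 / 85 at x -30 (56.7, np.float64(26.6)) (84.9, np.float64(54.3))
y 57 / 85 at x 0 (56.9, np.float64(27.3)) (85.0, np.float64(55.0))
tip mm [-59.8   0.9   9. ] rot deg [  0.04 -14.2    0.02]
cover plane in tool [ 0.02430567  0.00014125 -0.03318768] [3.18813932e-04 8.81739415e-04 9.99999560e-01]
```

Request:
carry_out(
  deltas=[-0.001,-0.003,0.003,0.003,0,0,-0.001,-0.0057,0.006,0.003,0,0,-0.001,-0.0057,0.006,0.003,0,0,-0.001,-0.0057,0.006,0.003,0,0],
)

```text
time: 11.15
eef_pos: [0.622, 0.2746, 0.1045]
tcp_rot: [0.589, 0.747, 0.242, 0.191]
contact_force: [0.0, -0.4, -3.1]
opening: 0.153
finger_force: 88.6
```

```bash
python3 - <<'E'
from h import *
where();goal(-71,1.5,14);goal(-78,1,14)
print(ctrl.get_state()['contact_force'])
E
```

```text
tip mm [-65.   -0.    1.6] rot deg [  0.04 -13.95   0.04]
d [-0.     -0.0058 -0.0015] [-0.001  -0.0008  0.0005] rows>= 0.09578969061972029
d [-0.     -0.0127 -0.0027] [-0.001  -0.0008  0.0005] rows>= 0.2079337662216086
[ 0.01644807 -0.42338156 -3.06428008]
```

Request:
carry_out(
  deltas=[0,-0.004,-0.001,0,0,0,0,-0.008,-0.002,0,0,0,0,-0.0127,-0.0027,0,0,0,0,-0.0127,-0.0027,0,0,0,0,-0.0127,-0.0027,0,0,0],
)

```text
time: 11.78
eef_pos: [0.6104, 0.2718, 0.0992]
tcp_rot: [0.589, 0.747, 0.242, 0.191]
contact_force: [-0.2, 0.2, -3.3]
opening: 0.148
finger_force: 88.6
```

```bash
python3 - <<'E'
from h import *
where();goal(-80,1,12);goal(-83,0.7,9);goal(-85,0.5,6)
print(ctrl.get_state()['contact_force'])
E
```

```text
tip mm [-78.   -0.1   1.1] rot deg [  0.04 -13.94   0.03]
d [ 0.     -0.0027  0.0025] [ 0.0338 -0.0008  0.0005] rows>= 0.18120414217588945
d [ 0.     -0.0071  0.0064] [ 0.0862 -0.0008  0.0005] rows>= 0.461536180915093
d [ 0.     -0.0106  0.0103] [ 0.1385 -0.0007  0.0006] rows>= 0.741899798583243
[-0.15415469  0.18725274 -3.28598144]
```

Request:
carry_out(
  deltas=[0,-0.0027,0.0025,0.034,0,0,0,-0.005,0.0045,0.06,0,0,0,-0.0071,0.0064,0.086,0,0,0,-0.0071,0.0064,0.086,0,0],
)

```text
time: 12.28
eef_pos: [0.6076, 0.2712, 0.0892]
tcp_rot: [0.597, 0.757, 0.209, 0.165]
contact_force: [-4.2, -1.7, -1.0]
opening: 0.146
finger_force: 89.4
```

```bash
python3 - <<'E'
from h import *
where();goal(-85,0.5,6);goal(-85,0.3,3);goal(-85,0,0)
print(ctrl.get_state()['contact_force'],ctrl.get_state()['wrist_torque'])
E
```

```text
tip mm [-84.   -0.1   0.7] rot deg [ 0.03 -8.82  0.04]
d [ 0.     -0.0021  0.0041] [ 0.0492 -0.0006  0.0006] rows>= 0.263244823780875
d [ 0.     -0.0036  0.0086] [ 0.1015 -0.0005  0.0006] rows>= 0.5435989771274599
d [ 0.     -0.0053  0.0131] [ 0.1539 -0.0005  0.0007] rows>= 0.8239665166290564
[-4.23490841 -1.65329992 -0.97032231] [-0.2486807   0.76362676 -0.00085161]
```

Request:
carry_out(
  deltas=[0,-0.001,0.002,0.025,0,0,0,-0.002,0.004,0.05,0,0,0,-0.002,0.004,0.05,0,0],
)

```text
time: 12.65
eef_pos: [0.6085, 0.2714, 0.0847]
tcp_rot: [0.601, 0.762, 0.19, 0.15]
contact_force: [-3.2, -1.0, -2.0]
opening: 0.149
finger_force: 89.0
```

```bash
python3 - <<'E'
from h import *
where();goal(-85,0.3,3);goal(-85,0,0)
print(ctrl.get_state()['contact_force'],ctrl.get_state()['wrist_torque'])
E
```

```text
tip mm [-84.4  -0.1   0.3] rot deg [ 0.03 -6.    0.04]
d [ 0.     -0.0018  0.0043] [ 0.0524 -0.0006  0.0007] rows>= 0.280798366311356
d [ 0.     -0.0032  0.0089] [ 0.1048 -0.0006  0.0007] rows>= 0.5611515752552362
[-3.18480874 -1.03004596 -1.95009064] [-0.25892726  1.12924535 -0.01295991]
```

Request:
carry_out(
  deltas=[0,-0.001,0.0022,0.026,0,0,0,-0.0018,0.0043,0.052,0,0,0,-0.0025,0.0066,0.079,0,0,0,-0.0028,0.0086,0.105,0,0,0,-0.0028,0.0086,0.105,0,0],
)

```text
time: 13.28
eef_pos: [0.6094, 0.2716, 0.0751]
tcp_rot: [0.608, 0.771, 0.149, 0.117]
contact_force: [-4.0, -1.1, -4.6]
opening: 0.149
finger_force: 88.7
```

```bash
python3 - <<'E'
from h import *
where();goal(-84.5,0,0);goal(-84.5,-1,-1)
print(ctrl.get_state()['contact_force'],ctrl.get_state()['wrist_torque'])
E
```

```text
tip mm [-85.4  -0.1   0.2] rot deg [0.03 0.13 0.04]
d [0.     0.0009 0.    ] [-0.0022 -0.0005  0.0007] rows>= 0.014679403290132542
d [0.     0.0005 0.0025] [ 0.0152 -0.0005  0.0007] rows>= 0.08156455011811779
[-4.00399023 -1.08148727 -4.62571229] [-0.3352973   1.15104012  0.06960984]
```

```bash
cat >> h.py <<'E'
def cov():
    p,d,K,T=grab('wrist');L=(cloud(d,K,T)-S)@deckR()*1000
    m=(d>0)&(abs(L[...,0])<66)&(L[...,1]>12)&(L[...,1]<51)&(abs(L[...,2]-13)<9)
    c,n,w=plane(L[m],t=1.5);print('cover plane deck: z at0',c[2]+(n[0]*c[0]+n[1]*c[1])/n[2],'tilt x,y deg',np.degrees(-n[:2]),w.sum(),m.sum());return p
E
python3 - <<'E'
from h import *
p=cov();cv2.imwrite('pics/w7.png',p[:,:,::-1])
E
```

```text
cover plane deck: z at0 12.109903995139693 tilt x,y deg [-0.11486247 -0.00613853] 20632 21222
```

View pics/w7.png

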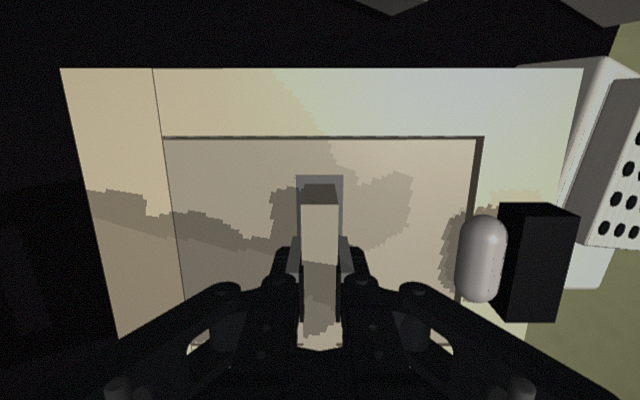

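Request:
carry_out(
  deltas=[0,0.0005,0.0015,0.004,0,0,0,0.0005,0.0015,0.004,0,0,0,0.0005,0.0015,0.004,0,0],
)

```text
time: 13.7
eef_pos: [0.6092, 0.2715, 0.0749]
tcp_rot: [0.608, 0.771, 0.147, 0.116]
contact_force: [-15.4, -4.8, 4.7]
opening: 0.149
finger_force: 90.6
```

Request:
carry_out(
  deltas=[0,0,-0.001,0,0,0,0,0,-0.001,0,0,0,0,0,-0.001,0,0,0,0,0,-0.001,0,0,0],
  grip=45,
)

```text
time: 14.2
eef_pos: [0.6119, 0.2722, 0.0769]
tcp_rot: [0.608, 0.771, 0.15, 0.118]
contact_force: [-0.4, 0.2, 0.0]
opening: 0.449
finger_force: 0.0
```

```bash
python3 - <<'E'
from h import *
cov();print(ctrl.get_state()['contact_force'])
E
```

```text
cover plane deck: z at0 11.904410510394225 tilt x,y deg [ 0.06650415 -0.01343466] 20336 20920
[-0.78651621 -0.11665991 -0.57848736]
```

Seated and released; retreating.

Request:
carry_out(
  deltas=[0,0,-0.02,0,0,0,0,0,-0.05,0,0,0,0,0,-0.09,0,0,0,0,0,-0.12,0,0,0,0,0,-0.12,0,0,0],
)

```text
time: 14.88
eef_pos: [0.569, 0.2621, 0.1913]
tcp_rot: [0.608, 0.77, 0.152, 0.12]
contact_force: [0.8, -0.3, -0.2]
opening: 0.45
finger_force: 0.0
```

```bash
python3 - <<'E'
from h import *
p=cov();print(ctrl.get_state()['contact_force']);cv2.imwrite('pics/w8.png',p[:,:,::-1])
E
```

```text
cover plane deck: z at0 11.978849555186057 tilt x,y deg [0.07051249 0.02367088] 6501 6746
[-0.4224009  -0.05068091  0.10407143]
```

View pics/w8.png

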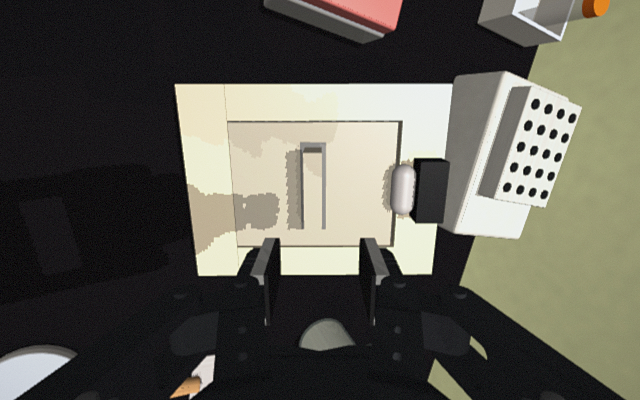

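The cover lies flush in the recess with the roller over its top edge (about col 400, row 190), and the gripper is clear of it.

```bash
python3 -c "
from plant import ctrl
print(ctrl.sign_off())"
```

```text
the job is handed in; nothing more can be done
None
```

The cover is hooked under the ledge and lies flush under the roller catch (within 0.1° of the deck by the wrist camera); I let go, moved clear and handed in at about 15 s, with no verdict returned.

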